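Stack and lock the bobbin tray

TASK

Pick up the loose bobbin tray by its handle and lower it squarely onto the fixed lower tray, feeling gently for the place (no hard pressing or knocking, and keep it level) until all four corner lugs have dropped fully into the sockets and it sits flush. Then slide the catch on the lower tray all the way in, so that its tongue locks over the tray's lip. Leave the other things on the bench where they are.

Things in the scene. Friction and masses are not known exactly. Their poses are not given: they have to be found in the camera images.
- tray_grip (a point): Loose upper tray: grey, open, 200 x 140 mm, walls 45 mm, wooden handle bar along its length, 0.35 to 0.7 kg. Point: centre of the bar; x along the bar and the long side, z up. Bar 172 long, 18 wide, 22 mm tall, on posts at 80 mm either side; walls end 50 mm below the point. Lug tips 105 mm below, floor's underside 95 mm below. Same either way round.
- tray_foot (a point): Middle of the upper tray at the level of its lug tips. Four round lugs under the floor, 13 mm across, 10 mm long, tips chamfered to 11 mm, 83 mm from here along x and 53 mm along y. At both x ends a lip, 12 mm long, 6 mm thick, 100 mm wide, sticks out at floor level.
- base: Fixed dark steel plate, 12 mm thick, -132 to +202 mm in x, +-85 mm in y; origin on the bench under the lower tray's nominal centre, z up. The lower tray on it is locked on slotted screws: its true centre lies up to 8 mm off the origin in x and, independently, in y (not turned), different every time. It does not shift when pushed.
- base_top (a point): Nominal (not true) centre of the lower tray's top, 72 mm above the bench: grey tray, 200 mm along x, 140 mm along y. Each corner has a flat block, 34 mm square, with a square socket 16 mm wide, 16 mm deep, at +-83 mm x, +-53 mm y from the true centre. Handle bar centre over bench: 177 mm with lugs resting on the blocks, 167 mm when home. All rigid.
- base_knob (a point): Nominal (not true: it goes with the lower tray, so up to 8 mm off in x and y) middle of the catch's black upright knob when open, at the lower tray's +x end. Knob 16 mm thick in x, 34 mm wide in y, from 89 to 131 mm above the bench; this point is at 110 mm, 160 mm from the tray centre.
- catch (a joint): Slide catch, m: 0 open, 0.032 fully in; starts at 0 to 0.004. It moves towards the tray (-x of the base), stays where it is left, takes about 3 N. When in, its steel tongue lies over the lip of the seated upper tray; a tray that is not home gets in its way.
- cone_dark: dark cone of thread, 60 mm wide at the foot, 107 mm tall; origin under its middle; to be left alone
- cone_pale: pale cone of thread, 60 mm wide, 107 mm tall; origin under its middle; to be left alone
- puck: small wooden chalk box, 50 x 50 x 18 mm; origin under its middle; to be left alone
- oil: small clear oil bottle, 44 mm wide, 100 mm tall; origin under its middle; to be left alone
- driver: screwdriver lying on the bench; origin under its middle; to be left alone
- pins: white pin bowl, 80 mm wide, 45 mm tall; origin under its middle; to be left alone
- brush: brush lying on the bench; origin under its middle; to be left alone

How it is judged:
On the way, in this order (a step that is already met when the one before it is completed fails the run):
1. the tray is home on the lower tray, all four lugs in, with the catch still open (z of tray_grip in the frame of base below 0.1695 m and x of tray_grip in the frame of base between -0.011 and 0.011 m and y of tray_grip in the frame of base between -0.011 and 0.011 m and angle between tray_grip's own z axis and vertical below 0.03 rad and angle between the x axis of tray_grip and the x axis of base, either way round below 0.05 rad and value of joint catch below 0.012 m), for 0.2 s.
2. the catch is slid all the way in over the seated tray's lip (z of tray_grip in the frame of base below 0.1695 m and x of tray_grip in the frame of base between -0.011 and 0.011 m and y of tray_grip in the frame of base between -0.011 and 0.011 m and angle between tray_grip's own z axis and vertical below 0.03 rad and angle between the x axis of tray_grip and the x axis of base, either way round below 0.05 rad and value of joint catch above 0.028 m), for 0.2 s.
At the end, for the whole second after the job is handed in: The tray sits flush on the lower tray (handle centre at most 169.5 mm above the base's origin and within 11 mm of it in the base's x and y, tilt under 0.03 rad, long sides parallel within 0.05 rad), at rest, and the catch is in by more than 28 mm (all of step 2 and linear speed of tray below 0.02 m/s); the robot touches nothing.
It fails at once if the tray is pressed or knocked against the lower tray, base or catch with more than 45 N (contact force between tray and base above 45 N).
It fails at once if the tray is tipped by more than 0.35 rad (angle between tray_grip's own z axis and vertical above 0.35 rad).
It fails at once if another thing on the bench is moved by more than 30 mm (distance of any of cone_dark, cone_pale, puck, oil, driver, pins, brush from where it was at the start of the episode above 0.03 m).
It also fails if it takes over 72 s, if anything falls off the work surface, if the arm or the gripper's body presses on something with over 40 N, if the wrist force passes 120 N, or if a joint passes its speed limit or range.

ROBOT

A 6-joint arm with a two-finger parallel gripper is mounted at the origin on the work surface. World frame = base frame: x ahead of the robot, y to its left, z up, the work surface at z = 0. Lengths are in m, angles in rad, forces in N, time in s.
With the tool pointing down it reaches from about 0.375 to 0.925 m from the base axis. Payload 5.7 kg.
Tool frame: the origin (TCP) lies at the very end of the fingers, on their centre line; the grasp point (between the pads) lies r.grip_point_offset behind it (r.grip_point_offset is the distance from the TCP to the grasp point, in m); z points along the fingers, y is the line along which they close (so a half turn about z gives the same grasp; the last joint's range is limited). The gripper opens to 88 mm and grips with 3 to 60 N. Pads are 20 mm wide; open, the fingers measure 115 mm over their backs; the gripper's body (75 mm by 178 mm) begins 61 mm behind the grasp point.
Start: joints at [-0.115, 0.359, 1.51, -0, 1.272, -0.115], TCP at [0.6, -0, 0.223] pointing down, gripper open.
Joint ranges: [-2.97, 2.97], [-1.01, 2.36], [0.21, 2.38], [-0.96, 4.11], [0.2, 2.71], [-2.98, 2.98]. Speed limits (rad/s): [2.39, 2.39, 3.14, 3.14, 3.14, 3.14].

INTERFACE

Orientations are given as a 3x3 rotation matrix whose columns are the frame's x, y, z axes.
In Python, from bench import read_state, read_camera, order, r gives the robot as it stands.
- The arm moves only by the tool play_rows, never from a script. Its argument "targets" is a list of rows, each a list of 3 entries, a list of its own where there are three numbers: the shift along the world's x, y, z as a fraction of full scale, then the turn, a rotation vector about the world's x, y, z as a fraction of full scale, then the closure, from 0 (fully open) to 1 (shut). A call has 1 to 8 rows; each row shifts and turns the commanded pose from where the row before left it; what a row does not reach is not made up. Full scale, the value 1, is 0.03 m for a shift and 4 degrees for a turn. A row lasts 1/10 s, in which the tool goes at most 50 mm and 8.59 degrees, less where a joint would pass 70% of its speed; a pose out of reach is approached as far as the arm can. A call with a number of a shift or a turn outside -1 to 1 is refused whole. A call with a gripper value outside its range is refused whole. The fingers move at their own pace and stop on an object; the grip force is fixed at half the most. Time passes only in rows, so rows that do not move let the fingers close. It gives the time, the measured TCP pose, the force, the opening and the grip force at its end, in the units of the state.
- read_state(): the state, without advancing time (a new reading comes with each control period).
- read_camera(name): name is "scene" or "side" or "wrist"; returns a dict with "frame" (420x560x3 uint8, red, green, blue), "camera_matrix" (3x3 intrinsics, pixels), "position" and "rotation" of the camera in the world. Camera axes: x right, y down, z forward; pixel columns grow to the right and rows downward; lengths in m; the calibration is good to about 2 mm. A picture is of the moment at which its call begins. There is no depth.
- order.close_job(): hands the job in; it is judged then, once.
The state is a dict: "time": time; "q": joint angles; "qd": joint speeds; "joint_torque": joint torques, N m; "ee_pos": TCP position; "ee_rot": TCP orientation; "wrist_force": force on the tool from outside, world axes, zero at the start; "ft_torque": the same for the moment, N m; "finger_gap": opening from 0.0 (shut) to 1.0 (fully open); "gripper_force": force on a finger pad.
Only numpy, scipy, OpenCV 4.12 (cv2) and the standard library are available. Lean on these libraries where they do the work, as an engineer would, in place of code of your own. Each camera call takes 0.05 s, during which the arm holds its last target. There are 200 camera calls.

## Working session

There is one attempt and no reset: what is moved stays moved. The work goes in short steps, Python scripts to look and compute and a tool call to move; the robot and the scene stay as the last step left them, time stands still between calls to the robot, and variables do not carry over. Pictures are saved under pics/ and viewed, at most 10 in all, crops included, and the job is handed in when it is done.

Besides the shell and the picture viewer there is one more tool, called after "Call:" as a command line: name --argument value ..., lists and objects as JSON in quotes. play_rows: Moves the arm, as the interface text tells. Its arguments: {"type":"object","properties":{"targets":{"type":"array"}},"required":["targets"]}

```bash
mkdir -p pics; cat > h.py <<'E'
import numpy as np, cv2
from bench import read_state, read_camera, order, r
def snap(n,fn=None):
    c=read_camera(n)
    if fn: cv2.imwrite('pics/'+fn,cv2.cvtColor(c['frame'],cv2.COLOR_RGB2BGR))
    return c
def ray(c,u,v):
    d=np.linalg.inv(c['camera_matrix'])@[u,v,1.]
    return np.array(c['position']),np.array(c['rotation'])@d
def plane(c,u,v,z):
    p,d=ray(c,u,v); return p+d*(z-p[2])/d[2]
def proj(c,P):
    q=np.array(c['camera_matrix'])@(np.array(c['rotation']).T@(np.array(P)-c['position'])); return q[:2]/q[2]
E
python3 - <<'E'
from h import *
ims=[]
for n in("scene","side"):
    c=snap(n,n+'0.png'); print(n,np.round(c['position'],3),np.round(c['rotation'],3).tolist(),c['camera_matrix'][0][0])
c=snap("wrist","wrist0.png");print(np.round(c['position'],3),np.round(c['rotation'],3).tolist(),c['camera_matrix'][0][0])
print(r.grip_point_offset,read_state())
E
```

```text
scene [1.451 0.04  0.754] [[-0.04, 0.623, -0.781], [0.999, 0.02, -0.035], [-0.006, -0.782, -0.623]] 460.8393485893158
side [ 0.049 -0.753  0.71 ] [[0.796, -0.334, 0.505], [-0.606, -0.415, 0.679], [-0.017, -0.846, -0.532]] 401.88534057451795
[0.599 0.074 0.385] [[1.0, 0.0, -0.002], [-0.0, -0.962, -0.271], [-0.002, 0.271, -0.962]] 349.88425509515025
0.0187 {'time': 0.15, 'q': array([-1.15128553e-01,  3.59354921e-01,  1.51118316e+00,  1.24593537e-05,
        1.27249291e+00, -1.15093422e-01]), 'qd': array([ 8.28492991e-04, -2.35207769e-04, -2.34608933e-03,  2.51822572e-03,
       -1.63272075e-05,  1.70804694e-03]), 'joint_torque': array([ 6.01716038e-04, -5.15759647e+01, -2.71007627e+01,  6.74942834e-02,
        3.05557286e-02, -7.96465724e-05]), 'ee_pos': array([5.99467801e-01, 4.13162857e-05, 2.21993797e-01]), 'ee_rot': array([[ 3.89280255e-05,  9.99998980e-01, -1.42744999e-03],
       [ 9.99999984e-01, -3.86753219e-05,  1.77058678e-04],
       [ 1.77003290e-04, -1.42745686e-03, -9.99998966e-01]]), 'wrist_force': array([-1.16759567, -0.61899314,  0.3517204 ]), 'ft_torque': array([-0.04777782,  0.05914463,  0.02663528]), 'gripper_force': 0.0, 'finger_gap': 1.0025185644407917}
```

View pics/scene0.png

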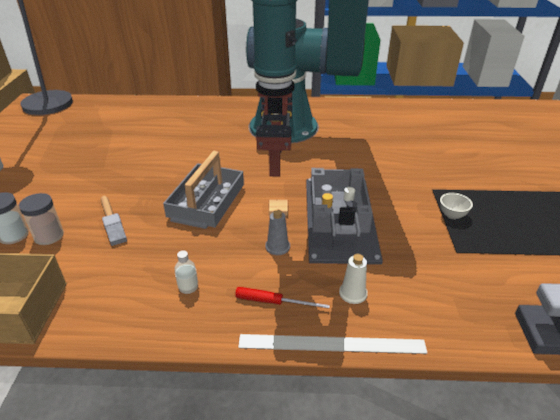

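View pics/side0.png

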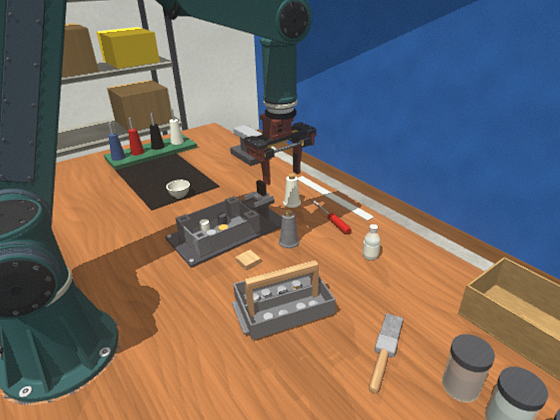

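Scene: tray handle bar runs from about (190,183) to (219,157). The lower tray is at about (340,205), with the knob at (347,215) and the plate's front edge at row 258. The dark cone (277,235) and chalk box (278,208) lie between the two trays. The side view agrees: bar (247,290)–(318,265), knob (261,187).

```bash
python3 - <<'E'
import cv2
a=cv2.imread('pics/scene0.png')[140:270,155:395]; cv2.imwrite('pics/c1.png',cv2.resize(a,None,fx=3.3,fy=3.3,interpolation=cv2.INTER_CUBIC))
a=cv2.imread('pics/side0.png')[170:345,155:345]; cv2.imwrite('pics/c2.png',cv2.resize(a,None,fx=3.4,fy=3.4,interpolation=cv2.INTER_CUBIC))
E
```

```text
(no output)
```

View pics/c1.png

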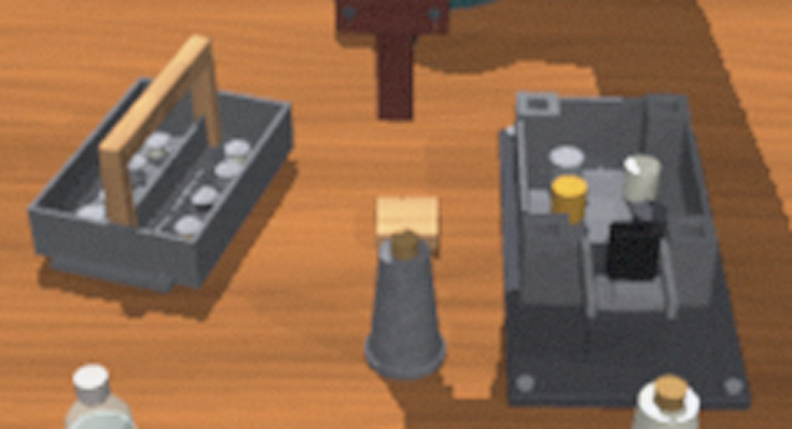

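View pics/c2.png

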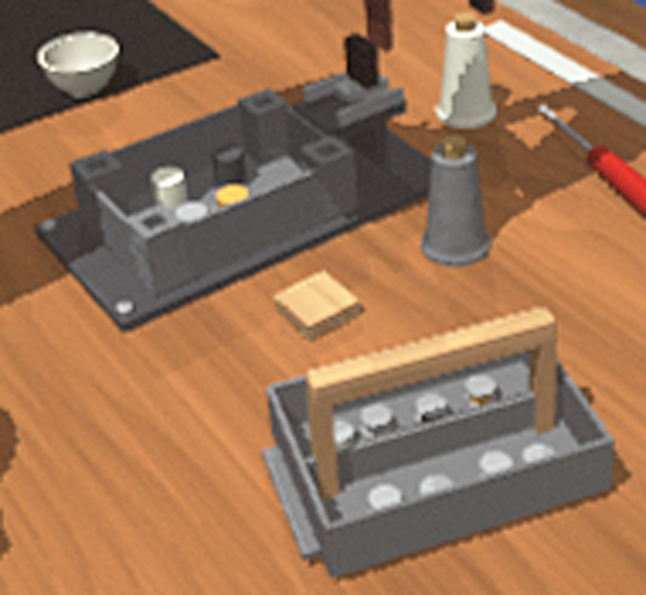

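Crop of the scene (3.3x): bar top ends (116,145) and (202,39); sockets (538,103), (665,103), (548,229), (693,229). Crop of the side view (3.4x): bar top ends (317,380) and (545,315); sockets (97,163), (152,221), (263,101), (326,150); knob top (362,40).

```bash
python3 - <<'E'
from h import *
S=snap('scene');D=snap('side')
f1=lambda x,y:(155+(x+.5)/3.3-.5,140+(y+.5)/3.3-.5)
f2=lambda x,y:(155+(x+.5)/3.4-.5,170+(y+.5)/3.4-.5)
def show(c,f,pts,z):
    P=np.array([plane(c,*f(*p),z)[:2] for p in pts]); print(np.round(P*1000).tolist(),'mean',np.round(P.mean(0)*1000,1)); return P
for c,f,b in((S,f1,[(116,145),(202,39)]),(D,f2,[(317,380),(545,315)])):
    P=show(c,f,b,.116); d=P[1]-P[0]; print('ang',np.degrees(np.arctan2(d[1],d[0])),np.linalg.norm(d))
for c,f,b in((S,f1,[(538,103),(665,103),(693,229),(548,229)]),(D,f2,[(152,221),(97,163),(263,101),(326,150)])):
    P=show(c,f,b,.072); d=P[3]-P[0]+P[2]-P[1]; print('ang',np.degrees(np.arctan2(d[1],d[0])),np.linalg.norm(d)/2)
print('plate');show(S,f1,[(511,404),(748,404)],.012);show(D,f2,[(38,230),(127,327)],.012)
print('knob');show(S,f1,[(614,225),(658,225)],.131);show(D,f2,[(362,42)],.131)
print('cone/puck');show(S,f1,[(404,358)],0);show(S,f1,[(407,215)],.018);show(S,f1,[(670,390)],.107);show(D,f2,[(466,20)],.107);show(D,f2,[(318,300)],.018)
E
```

```text
[[531.0, -214.0], [377.0, -172.0]] mean [ 454.3 -192.9]
ang 164.81123913157535 0.15944958487624686
[[372.0, -179.0], [528.0, -220.0]] mean [ 450.1 -199.3]
ang -14.983643448938995 0.1608653541794865
[[397.0, 104.0], [394.0, 208.0], [562.0, 212.0], [566.0, 106.0]] mean [479.7 157.4]
ang 1.1815881885748787 0.16876444518876094
[[394.0, 104.0], [396.0, 210.0], [561.0, 210.0], [560.0, 104.0]] mean [477.6 157. ]
ang 0.09886844804765553 0.16561630121307833
plate
[[688.0, 79.0], [682.0, 244.0]] mean [685.2 161.6]
[[342.0, 234.0], [344.0, 67.0]] mean [343.2 150.7]
knob
[[637.0, 145.0], [636.0, 174.0]] mean [636.1 159.5]
[[636.0, 154.0]] mean [635.8 154.3]
cone/puck
[[630.0, 3.0]] mean [630.2   2.7]
[[481.0, -1.0]] mean [480.9  -0.8]
[[770.0, 172.0]] mean [770.1 171.7]
[[762.0, 166.0]] mean [762.4 165.7]
[[477.0, -5.0]] mean [477.2  -5.3]
```

Call:
play_rows --targets '[[[-0.6, -0.8, 0], [0, 0, 1], 0], [[-0.6, -0.8, 0], [0, 0, 1], 0], [[-0.6, -0.8, 0], [0, 0, 1], 0], [[-0.6, -0.8, 0], [0, 0, 1], 0], [[-0.6, -0.8, 0], [0, 0, 1], 0], [[-0.6, -0.8, 0], [0, 0, 1], 0], [[-0.6, -0.8, 0], [0, 0, 1], 0], [[-0.6, -0.9, 0], [0, 0, 1], 0]]'

```text
time: 1.05
ee_pos: [0.4551, -0.1956, 0.2226]
ee_rot: [[-0.533, 0.846, -0.0], [0.846, 0.533, 0.0], [0.0, -0.0, -1.0]]
wrist_force: [0.6, -0.7, -0.1]
finger_gap: 1.0
gripper_force: 0.0
```

Call:
play_rows --targets '[[[0, 0, 0], [0, 0, 1], 0], [[0, 0, 0], [0, 0, 1], 0], [[0, 0, 0], [0, 0, 1], 0], [[0, 0, 0], [0, 0, 1], 0], [[0, 0, 0], [0, 0, 1], 0], [[0, 0, 0], [0, 0, 1], 0], [[0, 0, 0], [0, 0, 1], 0], [[0, 0, 0], [0, 0, 1], 0]]'

```text
time: 1.85
ee_pos: [0.4559, -0.195, 0.2226]
ee_rot: [[-0.9, 0.436, -0.0], [0.436, 0.9, 0.0], [0.0, -0.0, -1.0]]
wrist_force: [0.7, 0.6, 0.2]
finger_gap: 0.997
gripper_force: 0.0
```

Call:
play_rows --targets '[[[0, 0, 0], [0, 0, 1], 0], [[0, 0, 0], [0, 0, 1], 0], [[0, 0, 0], [0, 0, 0.75], 0], [[0, 0, 0], [0, 0, 0], 0]]'

```text
time: 2.25
ee_pos: [0.4559, -0.195, 0.2226]
ee_rot: [[-0.966, 0.258, -0.0], [0.258, 0.966, -0.0], [0.0, -0.0, -1.0]]
wrist_force: [0.1, 0.6, -0.4]
finger_gap: 1.003
gripper_force: 0.0
```

```bash
python3 - <<'E'
from h import *
c=snap('wrist','w1.png'); np.save('w1.npy',c,allow_pickle=True)
h=cv2.cvtColor(c['frame'],cv2.COLOR_RGB2HSV); print(read_state()['ee_pos'],c['position'])
for x in (.36,.452,.54): print(np.round(proj(c,(x,-.196-(x-.452)*.27,.116))))
E
```

```text
[ 0.45591399 -0.19495921  0.22261021] [ 0.38384804 -0.17562065  0.38520628]
[284.  72.]
[284. 200.]
[284. 301.]
```

View pics/w1.png

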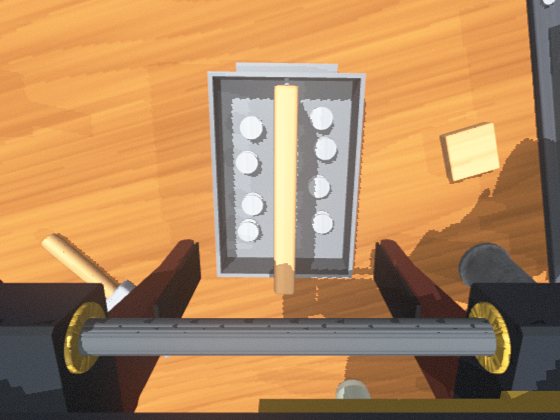

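Wrist view: the bar's top runs from (285.5,86) to (284.5,293), nearly vertical in the image, so the yaw is already close. The fingers straddle it.

```bash
python3 - <<'E'
from h import *
c=np.load('w1.npy',allow_pickle=True).item()
a,b=[plane(c,u,v,.116)[:2] for u,v in((285.8,86),(284.5,293.5))]
d=b-a;print(a,b,(a+b)/2,np.linalg.norm(d),np.degrees(np.arctan2(d[1],d[0])), 'walls')
for u,v in ((209,72),(365,74),(353,275),(219,276)): print(plane(c,u,v,.055)[:2])
E
```

```text
[ 0.36948752 -0.17250309] [ 0.53259358 -0.21748553] [ 0.45104055 -0.19499431] 0.16919517437102868 -15.418136555524946 walls
[ 0.33729603 -0.23442505]
[ 0.37466555 -0.10135268]
[ 0.56396382 -0.15265137]
[ 0.52903934 -0.28744392]
```

Call:
play_rows --targets '[[[-0.16, 0, -0.9], [0, 0, -0.1], 0], [[0, 0, -0.9], [0, 0, 0], 0], [[0, 0, -0.9], [0, 0, 0], 0], [[0, 0, -0.9], [0, 0, 0], 0], [[0, 0, -0.6], [0, 0, 0], 0], [[0, 0, -0.3], [0, 0, 0], 0], [[0, 0, 0], [0, 0, 0], 1], [[0, 0, 0], [0, 0, 0], 1]]'

```text
time: 3.1
ee_pos: [0.4516, -0.1953, 0.0881]
ee_rot: [[-0.964, 0.266, 0.001], [0.266, 0.964, -0.0], [-0.001, -0.0, -1.0]]
wrist_force: [0.2, 0.6, 0.5]
finger_gap: 0.858
gripper_force: 0.0
```

Call:
play_rows --targets '[[[0, 0, 0], [0, 0, 0], 1], [[0, 0, 0], [0, 0, 0], 1], [[0, 0, 0], [0, 0, 0], 1], [[0, 0, 0], [0, 0, 0], 1], [[0, 0, 0.2], [0, 0, 0], 1], [[0, 0, 0.4], [0, 0, 0], 1], [[0, 0, 0.6], [0, 0, 0], 1], [[0, 0, 0], [0, 0, 0], 1]]'

```text
time: 3.9
ee_pos: [0.4529, -0.196, 0.1262]
ee_rot: [[-0.964, 0.266, 0.004], [0.266, 0.964, -0.003], [-0.005, -0.001, -1.0]]
wrist_force: [0.5, 0.6, -0.6]
finger_gap: 0.127
gripper_force: 0.0
```

The fingers were still closing when I lifted, so the grasp missed. Open, go back down, and wait longer.

Call:
play_rows --targets '[[[0, 0, 0.3], [0, 0, 0], 0], [[0, 0, 0], [0, 0, 0], 0], [[0, 0, 0], [0, 0, 0], 0], [[0, 0, 0], [0, 0, 0], 0], [[0, 0, 0], [0, 0, 0], 0], [[0, 0, 0], [0, 0, 0], 0], [[0, 0, 0], [0, 0, 0], 0], [[0, 0, 0], [0, 0, 0], 0]]'

```text
time: 4.7
ee_pos: [0.4511, -0.195, 0.1325]
ee_rot: [[-0.964, 0.266, -0.0], [0.266, 0.964, 0.0], [0.0, -0.0, -1.0]]
wrist_force: [-0.7, 0.2, 0.8]
finger_gap: 0.819
gripper_force: 0.0
```

```bash
python3 - <<'E'
from h import *
c=snap('scene');o=cv2.cvtColor(cv2.imread('pics/scene0.png'),cv2.COLOR_BGR2RGB)
cv2.imwrite('pics/s2.png',cv2.resize(cv2.cvtColor(np.hstack([o[130:240,150:260],c['frame'][130:240,150:260]]),cv2.COLOR_RGB2BGR),None,fx=3,fy=3,interpolation=cv2.INTER_CUBIC))
E
```

```text
(no output)
```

View pics/s2.png

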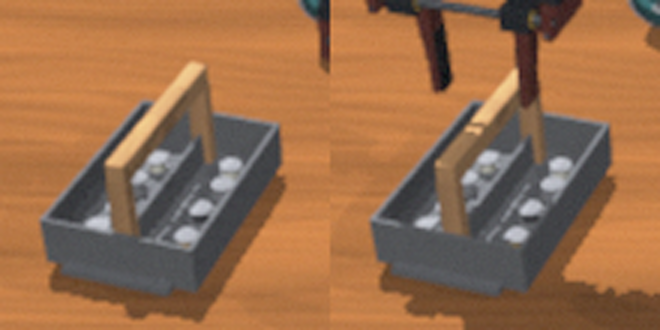

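The tray has not moved: bar and walls sit in the same place before (left) and after (right). Repeat the grasp.

Call:
play_rows --targets '[[[0, 0, -0.5], [0, 0, 0], 0.2], [[0, 0, -0.5], [0, 0, 0], 0.2], [[0, 0, -0.5], [0, 0, 0], 0.2], [[0, 0, 0], [0, 0, 0], 1], [[0, 0, 0], [0, 0, 0], 1], [[0, 0, 0], [0, 0, 0], 1], [[0, 0, 0], [0, 0, 0], 1], [[0, 0, 0], [0, 0, 0], 1]]'

```text
time: 5.55
ee_pos: [0.4516, -0.1952, 0.0882]
ee_rot: [[-0.964, 0.266, 0.001], [0.266, 0.964, -0.001], [-0.001, -0.0, -1.0]]
wrist_force: [-0.0, -0.0, 0.2]
finger_gap: 0.388
gripper_force: 0.0
```

Call:
play_rows --targets '[[[0, 0, 0], [0, 0, 0], 1], [[0, 0, 0], [0, 0, 0], 1], [[0, 0, 0], [0, 0, 0], 1], [[0, 0, 0], [0, 0, 0], 1], [[0, 0, 0], [0, 0, 0], 1]]'

```text
time: 6.05
ee_pos: [0.4513, -0.1952, 0.0878]
ee_rot: [[-0.964, 0.265, 0.0], [0.265, 0.964, -0.0], [-0.0, -0.0, -1.0]]
wrist_force: [-1.3, 0.2, 2.5]
finger_gap: 0.203
gripper_force: 30.0
```

Call:
play_rows --targets '[[[0, 0, 0.2], [0, 0, 0], 1], [[0, 0, 0.4], [0, 0, 0], 1], [[0, 0, 0.6], [0, 0, 0], 1], [[0, 0, 0.8], [0, 0, 0], 1], [[0, 0, 0.8], [0, 0, 0], 1], [[0, 0, 0.8], [0, 0, 0], 1], [[0, 0, 0.6], [0, 0, 0], 1], [[0, 0, 0.3], [0, 0, 0], 1]]'

```text
time: 6.85
ee_pos: [0.4516, -0.1951, 0.2247]
ee_rot: [[-0.964, 0.265, 0.002], [0.265, 0.964, -0.001], [-0.002, -0.001, -1.0]]
wrist_force: [-0.7, -0.6, -4.9]
finger_gap: 0.202
gripper_force: 30.0
```

```bash
python3 - <<'E'
from h import *
print(read_state()['finger_gap'],read_state()['gripper_force'],read_state()['wrist_force'],read_state()['ft_torque'])
S=snap('scene');D=snap('side')
f1=lambda x,y:(155+(x+.5)/3.3-.5,140+(y+.5)/3.3-.5)
f2=lambda x,y:(155+(x+.5)/3.4-.5,170+(y+.5)/3.4-.5)
def cen(fn,u,v,R=3):
    g=cv2.imread('pics/'+fn,0).astype(float); u0,v0=round(u),round(v); w=g[v0-R:v0+R+1,u0-R:u0+R+1]
    w=np.clip(w-np.median(w)-15,0,None); Y,X=np.mgrid[v0-R:v0+R+1,u0-R:u0+R+1]; return (w*X).sum()/w.sum(),(w*Y).sum()/w.sum()
for n,c,f,fn,pts in(('S',S,f1,'scene0.png',[(525,382),(733,385),(511,131)]),('D',D,f2,'side0.png',[(124,307),(47,226)])):
    for p in pts:
        q=cen(fn,*f(*p)); print(n,np.round(q,2),np.round(plane(c,*q,.014)[:2]*1000,1), np.round(plane(c,*f(*p),.014)[:2]*1000,1))
E
```

```text
0.20244906096977844 29.994244873523712 [-0.66333979 -0.58920752 -4.89138052] [ 0.04283806 -0.11310277 -0.01662336]
S [313.73 255.51] [667.9  89.5] [667.6  89.5]
S [376.86 256.5 ] [666.4 235.5] [665.8 235.3]
S [308.98 178.29] [347.1  83.1] [352.4  84.5]
D [190.99 259.91] [352.6  89. ] [352.8  88.6]
D [168.8  235.47] [351.7 234.8] [349.6 232.3]
```

Call:
play_rows --targets '[[[0.1, 0.3, 0], [0, 0, 0.2], 1], [[0.1, 0.6, 0], [0, 0, 0.3], 1], [[0.1, 0.8, 0], [0, 0, 0.3], 1], [[0.1, 0.8, 0], [0, 0, 0.3], 1], [[0.1, 0.8, 0], [0, 0, 0.3], 1], [[0.1, 0.8, 0], [0, 0, 0.3], 1], [[0.1, 0.8, 0], [0, 0, 0.3], 1], [[0.1, 0.8, 0], [0, 0, 0.3], 1]]'

```text
time: 7.75
ee_pos: [0.474, -0.0221, 0.2212]
ee_rot: [[-0.994, 0.106, -0.003], [0.106, 0.994, 0.001], [0.003, 0.001, -1.0]]
wrist_force: [0.8, -0.6, -5.5]
finger_gap: 0.207
gripper_force: 30.0
```

Call:
play_rows --targets '[[[0.1, 0.8, 0], [0, 0, 0.3], 1], [[0, 0.8, 0], [0, 0, 0.3], 1], [[0, 0.8, 0], [0, 0, 0.3], 1], [[0, 0.8, 0], [0, 0, 0.3], 1], [[0, 0.8, 0], [0, 0, 0.3], 1], [[0, 0.7, 0], [0, 0, 0.13], 1], [[0, 0.4, 0], [0, 0, 0], 1], [[0, 0.2, 0], [0, 0, 0], 1]]'

```text
time: 8.55
ee_pos: [0.4772, 0.1361, 0.2216]
ee_rot: [[-1.0, -0.007, -0.002], [-0.007, 1.0, -0.0], [0.002, -0.0, -1.0]]
wrist_force: [0.4, 0.3, -4.8]
finger_gap: 0.203
gripper_force: 30.0
```

Call:
play_rows --targets '[[[0, 0, -0.3], [0, 0, 0], 1], [[0, 0, 0], [0, 0, 0], 1], [[0, 0, 0], [0, 0, 0], 1]]'

```text
time: 8.85
ee_pos: [0.4776, 0.1341, 0.213]
ee_rot: [[-1.0, -0.005, -0.002], [-0.005, 1.0, -0.001], [0.002, -0.001, -1.0]]
wrist_force: [-0.2, -0.4, -5.6]
finger_gap: 0.204
gripper_force: 30.0
```

Call:
play_rows --targets '[[[0.03, 0.38, -0.4], [0, 0, 0], 1], [[0, 0.38, -0.5], [0, 0, 0], 1], [[0, 0, -0.3], [0, 0, 0], 1], [[0, 0, -0.2], [0, 0, 0], 1], [[0, 0, 0], [0, 0, 0], 1]]'

```text
time: 9.35
ee_pos: [0.4783, 0.1574, 0.1706]
ee_rot: [[-1.0, -0.006, -0.002], [-0.006, 1.0, -0.001], [0.002, -0.001, -1.0]]
wrist_force: [-0.4, -0.6, -4.8]
finger_gap: 0.205
gripper_force: 30.0
```

```bash
python3 - <<'E'
from h import *
s=read_state();print(s['ee_pos'],s['wrist_force'],s['ft_torque'])
S=snap('scene');D=snap('side')
cv=lambda a:cv2.resize(cv2.cvtColor(a,cv2.COLOR_RGB2BGR),(400,400),interpolation=cv2.INTER_CUBIC)
cv2.imwrite('pics/p1.png',np.hstack([cv(S['frame'][130:250,280:400]),cv(D['frame'][145:285,155:295])]))
E
```

```text
[0.47832318 0.15736714 0.1705784 ] [-0.42483109 -0.64529385 -4.8417888 ] [ 0.0421975  -0.01142301  0.00535277]
```

View pics/p1.png

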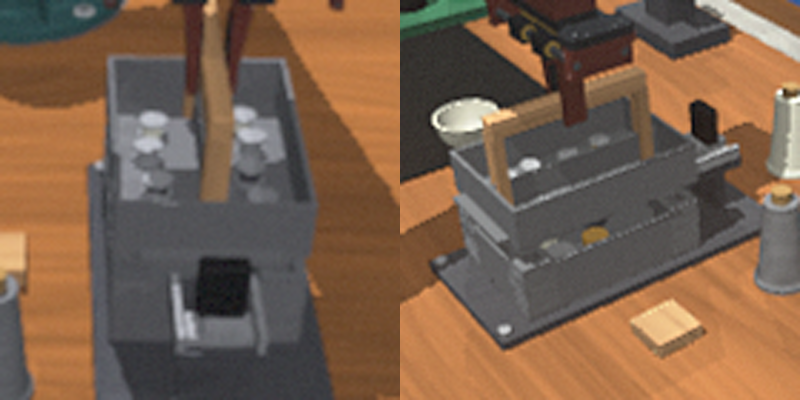

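The tray hangs level and squarely over the lower tray, with the lugs about 10 mm above the blocks. The left view shows the knob centred at (222,285). Now lower it by feel.

Call:
play_rows --targets '[[[0, 0, -0.08], [0, 0, 0], 1], [[0, 0, -0.08], [0, 0, 0], 1], [[0, 0, -0.05], [0, 0, 0], 1], [[0, 0, -0.05], [0, 0, 0], 1], [[0, 0, -0.03], [0, 0, 0], 1], [[0, 0, -0.03], [0, 0, 0], 1], [[0, 0, 0], [0, 0, 0], 1]]'

```text
time: 10.15
ee_pos: [0.479, 0.1578, 0.1619]
ee_rot: [[-1.0, -0.006, -0.0], [-0.006, 1.0, -0.0], [0.0, -0.0, -1.0]]
wrist_force: [0.9, 0.4, -5.5]
finger_gap: 0.204
gripper_force: 30.0
```

Call:
play_rows --targets '[[[0, 0, -0.03], [0, 0, 0], 1], [[0, 0, -0.03], [0, 0, 0], 1], [[0, 0, -0.03], [0, 0, 0], 1], [[0, 0, 0], [0, 0, 0], 1]]'

```text
time: 10.55
ee_pos: [0.4789, 0.1578, 0.1592]
ee_rot: [[-1.0, -0.006, -0.0], [-0.006, 1.0, -0.0], [0.0, -0.0, -1.0]]
wrist_force: [0.2, 0.2, -5.7]
finger_gap: 0.2
gripper_force: 30.0
```

Call:
play_rows --targets '[[[0, 0, -0.03], [0, 0, 0], 1], [[0, 0, -0.03], [0, 0, 0], 1], [[0, 0, 0], [0, 0, 0], 1]]'

```text
time: 10.85
ee_pos: [0.4789, 0.1578, 0.1573]
ee_rot: [[-1.0, -0.006, -0.0], [-0.006, 1.0, -0.0], [0.0, -0.0, -1.0]]
wrist_force: [-0.6, 0.6, -5.7]
finger_gap: 0.202
gripper_force: 30.0
```

Call:
play_rows --targets '[[[0, 0, -0.03], [0, 0, 0], 1], [[0, 0, -0.03], [0, 0, 0], 1], [[0, 0, 0], [0, 0, 0], 1]]'

```text
time: 11.15
ee_pos: [0.4789, 0.1578, 0.1556]
ee_rot: [[-1.0, -0.006, -0.0], [-0.006, 1.0, -0.0], [0.0, -0.0, -1.0]]
wrist_force: [-0.9, 0.2, -5.3]
finger_gap: 0.204
gripper_force: 30.0
```

Call:
play_rows --targets '[[[0, 0, -0.03], [0, 0, 0], 1], [[0, 0, -0.03], [0, 0, 0], 1], [[0, 0, 0], [0, 0, 0], 1]]'

```text
time: 11.45
ee_pos: [0.4789, 0.1578, 0.1538]
ee_rot: [[-1.0, -0.006, -0.0], [-0.006, 1.0, -0.0], [0.0, -0.0, -1.0]]
wrist_force: [-0.4, 0.6, -5.5]
finger_gap: 0.204
gripper_force: 30.0
```

Already 6 mm into the sockets with no resistance. Home is at TCP ≈ 0.150.

Call:
play_rows --targets '[[[0, 0, -0.03], [0, 0, 0], 1], [[0, 0, -0.03], [0, 0, 0], 1], [[0, 0, -0.03], [0, 0, 0], 1], [[0, 0, 0], [0, 0, 0], 1]]'

```text
time: 11.85
ee_pos: [0.479, 0.1578, 0.151]
ee_rot: [[-1.0, -0.006, -0.0], [-0.006, 1.0, -0.0], [0.0, -0.0, -1.0]]
wrist_force: [-0.5, -0.1, -5.3]
finger_gap: 0.205
gripper_force: 30.0
```

Call:
play_rows --targets '[[[0, 0, -0.03], [0, 0, 0], 1], [[0, 0, 0], [0, 0, 0], 1]]'

```text
time: 12.05
ee_pos: [0.479, 0.1578, 0.1502]
ee_rot: [[-1.0, -0.006, -0.0], [-0.006, 1.0, -0.0], [0.0, -0.0, -1.0]]
wrist_force: [-1.7, -0.9, -5.9]
finger_gap: 0.205
gripper_force: 30.0
```

Call:
play_rows --targets '[[[0, 0, -0.02], [0, 0, 0], 1], [[0, 0, -0.02], [0, 0, 0], 1], [[0, 0, 0], [0, 0, 0], 1]]'

```text
time: 12.35
ee_pos: [0.4789, 0.1578, 0.1497]
ee_rot: [[-1.0, -0.006, -0.0], [-0.006, 1.0, -0.0], [0.0, -0.0, -1.0]]
wrist_force: [-4.4, -0.8, 4.6]
finger_gap: 0.204
gripper_force: 30.0
```

Call:
play_rows --targets '[[[0, 0, -0.02], [0, 0, 0], 1], [[0, 0, 0], [0, 0, 0], 1]]'

```text
time: 12.55
ee_pos: [0.479, 0.1578, 0.1497]
ee_rot: [[-1.0, -0.006, 0.0], [-0.006, 1.0, -0.0], [-0.0, -0.0, -1.0]]
wrist_force: [-6.5, -0.8, 9.8]
finger_gap: 0.203
gripper_force: 30.0
```

Seated (firm, about 10 N at TCP 0.1497). Release and retreat.

Call:
play_rows --targets '[[[0, 0, 0.02], [0, 0, 0], 0.5], [[0, 0, 0], [0, 0, 0], 0.5], [[0, 0, 0], [0, 0, 0], 0.5], [[0, 0, 0], [0, 0, 0], 0.5], [[0, 0, 0], [0, 0, 0], 0.5], [[0, 0, 0.3], [0, 0, 0], 0.5], [[0, 0, 0.8], [0, 0, 0], 0.5], [[0, 0, 0.9], [0, 0, 0], 0.5]]'

```text
time: 13.35
ee_pos: [0.4784, 0.1577, 0.2096]
ee_rot: [[-1.0, -0.006, -0.002], [-0.006, 1.0, -0.0], [0.002, -0.0, -1.0]]
wrist_force: [0.2, 0.5, 1.3]
finger_gap: 0.501
gripper_force: 0.0
```

Call:
play_rows --targets '[[[0.4, 0, 0.2], [0, 0, 0], 0.5], [[0.8, 0, 0], [0, 0, 0], 1], [[1, 0, 0], [0, 0, 0], 1], [[1, 0, 0], [0, 0, 0], 1], [[1, 0, 0], [0, 0, 0], 1], [[1, 0, 0], [0, 0, 0], 1], [[1, 0, 0], [0, 0, 0], 1], [[0.6, 0, 0], [0, 0, 0], 1]]'

```text
time: 14.15
ee_pos: [0.6853, 0.1576, 0.2155]
ee_rot: [[-1.0, -0.005, 0.001], [-0.005, 1.0, -0.0], [-0.001, -0.0, -1.0]]
wrist_force: [-0.1, 0.8, -0.0]
finger_gap: 0.004
gripper_force: 0.0
```

```bash
python3 - <<'E'
from h import *
print(read_state()['ee_pos'],read_state()['finger_gap'])
S=snap('scene');D=snap('side');W=snap('wrist')
cv=lambda a:cv2.resize(cv2.cvtColor(a,cv2.COLOR_RGB2BGR),(400,400),interpolation=cv2.INTER_CUBIC)
cv2.imwrite('pics/p2.png',np.hstack([cv(S['frame'][130:270,280:420]),cv(D['frame'][145:285,155:295])]))
for n,c,(u0,u1,v0,v1) in(('S',S,(325,370,190,235)),('D',D,(245,275,165,200))):
    g=c['frame'][v0:v1,u0:u1].max(2); m=(g<30).astype('uint8'); k,l,st,ce=cv2.connectedComponentsWithStats(m); i=1+st[1:,4].argmax(); x,y,w,h,a=st[i]
    print(n,x+u0,y+v0,w,h,a)
E
```

```text
[0.68534562 0.15763738 0.2155475 ] 0.004378535226499455
S 340 215 7 7 14
D 257 181 1 8 8
```

View pics/p2.png

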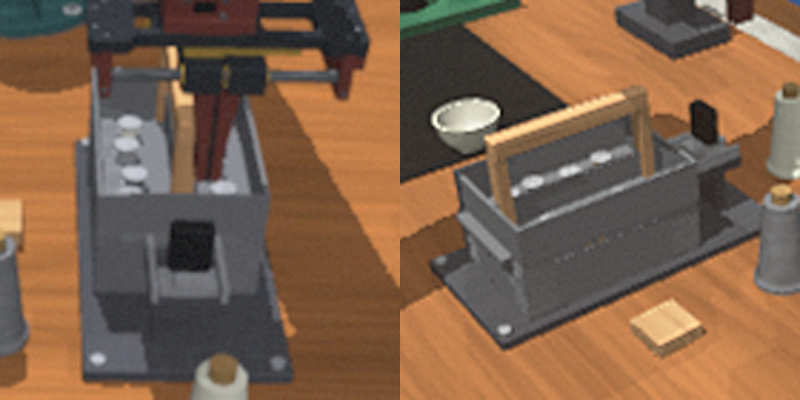

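The tray sits flush and the knob is still open, at (190,247) in the left crop. Lower the closed fingers behind the knob.

Call:
play_rows --targets '[[[0, 0, -0.7], [0, 0, 0], 1], [[0, 0, -0.9], [0, 0, 0], 1], [[0, 0, -0.9], [0, 0, 0], 1], [[0, 0, -0.7], [0, 0, 0], 1], [[0, 0, -0.4], [0, 0, 0], 1], [[-0.3, 0, 0], [0, 0, 0], 1], [[-0.2, 0, 0], [0, 0, 0], 1], [[-0.1, 0, 0], [0, 0, 0], 1]]'

```text
time: 15.1
ee_pos: [0.6647, 0.158, 0.1087]
ee_rot: [[-1.0, -0.006, 0.001], [-0.006, 1.0, 0.0], [-0.001, 0.0, -1.0]]
wrist_force: [1.0, -0.2, 0.7]
finger_gap: 0.009
gripper_force: 0.0
```

Call:
play_rows --targets '[[[-0.1, 0, 0], [0, 0, 0], 1], [[-0.1, 0, 0], [0, 0, 0], 1], [[-0.1, 0, 0], [0, 0, 0], 1], [[-0.1, 0, 0], [0, 0, 0], 1], [[-0.1, 0, 0], [0, 0, 0], 1], [[-0.1, 0, 0], [0, 0, 0], 1]]'

```text
time: 15.7
ee_pos: [0.648, 0.1578, 0.1076]
ee_rot: [[-1.0, -0.005, 0.002], [-0.005, 1.0, -0.0], [-0.002, -0.0, -1.0]]
wrist_force: [4.4, -0.9, 2.2]
finger_gap: 0.004
gripper_force: 1.4
```

Call:
play_rows --targets '[[[-0.1, 0, 0], [0, 0, 0], 1], [[-0.1, 0, 0], [0, 0, 0], 1], [[-0.1, 0, 0], [0, 0, 0], 1], [[-0.1, 0, 0], [0, 0, 0], 1], [[-0.1, 0, 0], [0, 0, 0], 1]]'

```text
time: 16.2
ee_pos: [0.6318, 0.1578, 0.1071]
ee_rot: [[-1.0, -0.006, 0.0], [-0.006, 1.0, -0.0], [-0.0, -0.0, -1.0]]
wrist_force: [2.8, -0.8, 2.2]
finger_gap: 0.008
gripper_force: 1.4
```

Call:
play_rows --targets '[[[-0.07, 0, 0], [0, 0, 0], 1], [[-0.05, 0, 0], [0, 0, 0], 1], [[0, 0, 0], [0, 0, 0], 1]]'

```text
time: 16.5
ee_pos: [0.6279, 0.1578, 0.107]
ee_rot: [[-1.0, -0.006, -0.001], [-0.006, 1.0, -0.0], [0.001, -0.0, -1.0]]
wrist_force: [1.3, -0.5, 1.9]
finger_gap: 0.008
gripper_force: 0.9
```

Call:
play_rows --targets '[[[-0.05, 0, 0], [0, 0, 0], 1], [[-0.05, 0, 0], [0, 0, 0], 1], [[-0.03, 0, 0], [0, 0, 0], 1], [[0, 0, 0], [0, 0, 0], 1]]'

```text
time: 16.9
ee_pos: [0.6248, 0.1578, 0.1071]
ee_rot: [[-1.0, -0.006, 0.001], [-0.006, 1.0, -0.0], [-0.001, -0.0, -1.0]]
wrist_force: [3.9, -0.7, 0.5]
finger_gap: 0.007
gripper_force: 1.9
```

Call:
play_rows --targets '[[[-0.05, 0, 0], [0, 0, 0], 1], [[-0.03, 0, 0], [0, 0, 0], 1], [[0, 0, 0], [0, 0, 0], 1]]'

```text
time: 17.2
ee_pos: [0.6247, 0.1578, 0.1074]
ee_rot: [[-1.0, -0.006, 0.005], [-0.006, 1.0, 0.0], [-0.005, 0.0, -1.0]]
wrist_force: [8.4, -0.2, -3.9]
finger_gap: 0.004
gripper_force: 4.4
```

The stop at 0.6247 matches full travel. One more small nudge, then retreat.

Call:
play_rows --targets '[[[-0.05, 0, 0], [0, 0, 0], 1], [[0, 0, 0], [0, 0, 0], 1], [[0, 0, 0], [0, 0, 0], 1]]'

```text
time: 17.5
ee_pos: [0.6246, 0.1578, 0.1075]
ee_rot: [[-1.0, -0.005, 0.007], [-0.005, 1.0, 0.0], [-0.007, 0.0, -1.0]]
wrist_force: [10.5, -0.9, -6.2]
finger_gap: 0.006
gripper_force: 5.9
```

Call:
play_rows --targets '[[[0.4, 0, 0], [0, 0, 0], 1], [[0.6, 0, 0], [0, 0, 0], 1], [[0.6, 0, 0.3], [0, 0, 0], 1], [[0, 0, 0.9], [0, 0, 0], 1], [[0, 0, 0.9], [0, 0, 0], 1], [[0, 0, 0.9], [0, 0, 0], 1], [[0, 0, 0.5], [0, 0, 0], 1], [[0, 0, 0], [0, 0, 0], 1]]'

```text
time: 18.3
ee_pos: [0.6694, 0.1581, 0.2141]
ee_rot: [[-1.0, -0.006, 0.002], [-0.006, 1.0, 0.0], [-0.002, 0.0, -1.0]]
wrist_force: [0.2, -0.6, 0.1]
finger_gap: 0.005
gripper_force: 0.0
```

```bash
python3 - <<'E'
from h import *
print(read_state()['ee_pos'])
S=snap('scene');D=snap('side')
cv=lambda a:cv2.resize(cv2.cvtColor(a,cv2.COLOR_RGB2BGR),(400,400),interpolation=cv2.INTER_CUBIC)
cv2.imwrite('pics/p3.png',np.hstack([cv(S['frame'][130:270,280:420]),cv(D['frame'][145:285,155:295])]))
E
```

```text
[0.66936603 0.15813788 0.21411811]
```

View pics/p3.png

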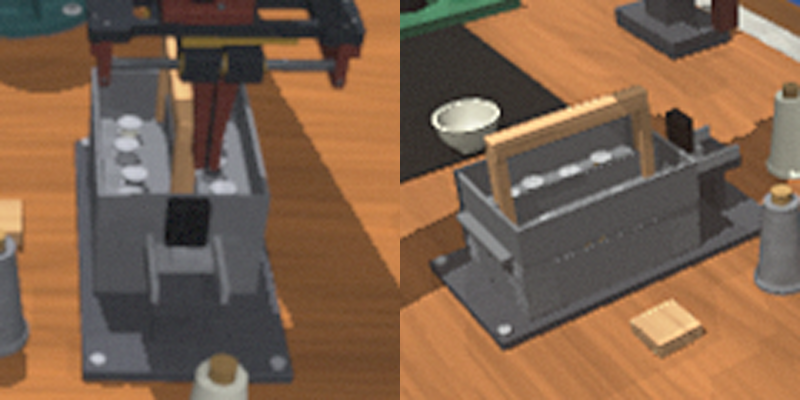

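The knob now sits against the tray, at (187,222) left and (679,130) right. The tray is flush and the arm is clear.

```bash
python3 -c "
from bench import order
print(order.close_job())"
```

```text
the job is handed in; nothing more can be done
None
```

The tray looks flush on the lower tray, the catch was pushed in to its stop, the arm is clear, and I handed the job in at about 18 s of the 72 s allowed; no verdict came back.

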